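# Re-seat the crooked rings of the plant-card file

### The arm

A 6-joint arm with a two-finger parallel gripper is mounted at the origin on the work surface. World frame = base frame: x ahead of the robot, y to its left, z up, the work surface at z = 0. Lengths are in mm, angles in rad, forces in N, time in s.
With the tool pointing down it reaches from about 325 to 850 mm from the base axis. Payload 15.5 kg.
Tool frame: the origin (TCP) lies on the centre line of the jaws, within the pads' length; the fingertips stand 14 mm ahead of it and the grasp point (between the pads) lies 5 mm behind it; x points along the fingers, y is the direction in which the jaws open and shut, and the axes are right-handed (so a half turn about x gives the same grasp; the last joint's range is limited). The gripper opens to 91 mm and grips with 3 to 60 N. Pads are 32 mm wide; open, the fingers measure 118 mm over their backs; the gripper's body (76 mm by 178 mm) begins 60 mm behind the grasp point.
Start: joints at [-0.096, 0.494, 1.345, -0, 1.302, -0.096], TCP at [625.001, 0.003, 227.915] pointing down, gripper open.
Joint ranges: [-2.91, 2.91], [-0.82, 2.16], [0.22, 2.67], [-1.22, 4.37], [0.12, 2.79], [-3.08, 3.08]. Speed limits (rad/s): [1.89, 1.89, 2.57, 3.01, 3.01, 3.01].

### API

Orientations are given as a unit quaternion [w, x, y, z].
In Python, from bench import ctrl gives the robot as it stands.
- The arm moves only by the tool step_arm, never from a script. Its argument "plan" is a list of rows, each an object with "linear": the shift along the tool's x, y, z normalised to -1 to 1, where 1 is 0.8 m, a list of three; "dr": the turn, a rotation vector about the tool's x, y, z normalised to -1 to 1, where 1 is 0.5 rad, a list of three; "gripper": the opening, from 0 (shut) to 1 (fully open). In form: [{"linear": [x, y, z], "dr": [wx, wy, wz], "gripper": gripper}, ...]. A call has 1 to 20 rows; each row is the pose to reach, as a shift and turn from the pose commanded when the call began, along the tool's axes at that moment; what a row does not reach only later rows make up. A row lasts 1/8 s, in which the tool goes at most 62.5 mm and 10.7 degrees, less where a joint would pass 70% of its speed; a pose out of reach is approached as far as the arm can. A call with a number of a shift or a turn outside -1 to 1 is refused whole. A call with a gripper value outside its range is refused whole. The fingers move at their own pace and stop on an object; the grip force is fixed at half the most. Time passes only in rows, so rows that repeat a pose let the fingers close. It gives the time, the measured TCP pose, the force and the opening at its end, in the units of the state.
- ctrl.get_obs(): the state, without advancing time (a new reading comes with each control period).
- ctrl.snapshot(name): name is "scene" or "side" or "wrist"; returns a dict with "color" (480x640x3 uint8, red, green, blue), "fx", "fy", "cx", "cy" (pixels), "D" ([k1, k2, p1, p2, k3] as OpenCV has them; the pictures are not rectified), "camera_from_world" (4x4, takes a point from world to camera coordinates). Camera axes: x right, y up, looking along -z (the intrinsics and any distortion apply to the point x, -y, -z); pixel columns grow to the right and rows downward; lengths in mm; the calibration is good to about 2 mm. A picture is of the moment at which its call begins. There is no depth.
- ctrl.hand_in(): hands the job in, once; it reports no verdict.
The state is a dict: "time_s": time; "joint_positions": joint angles; "joint_velocities": joint speeds; "joint_torque": joint torques, N m; "tool_pos": TCP position; "orientation": TCP orientation; "contact_force": force on the tool from outside, world axes, zero at the start; "ft_torque": the same for the moment, N m; "grip_width": finger opening in mm.
Only numpy, scipy, OpenCV 4.12 (cv2) and the standard library are available. Lean on these libraries where they do the work, as an engineer would, in place of code of your own. Each camera call takes 0.05 s, during which the arm holds its last target.

### The job

The rings of the lever arch file that holds the plant cards have closed crooked, with their tips caught beside the posts. Lift that file's lever all the way up so that the rings spring open and straighten, then press the lever fully back down so that they close squarely on the posts. Do not work the lever of the empty spare file, and let go at the end.

Things in the scene. Friction and masses are not known exactly. Their poses are not given: they have to be found in the camera images.
- lever_grip (a point): Centre of the lever's grip on the file with the white card stack: a crosswise steel roller, 16 mm dia., 26 mm long (along y), on a bar 18 mm wide, 5 mm thick. Moves and tilts with the lever. Lever down: 34 mm above the table, 29 mm above the file's black board; x level along the bar to the hinge, z up. Hinge line: parallel to y, 90 mm along +x from here, 34 mm above the table.
- lever (a joint): Angle of that lever in rad: 0 = fully down (rings shut, start), 1.0 = fully up (rings open); raising the grip makes it grow. An over-centre spring pulls it down below about 0.5 and springs it up to 1.0 above that; moving it takes under 3 N at the grip. The file (board 245 x 160 x 5 mm) is fixed to the table.
- ring_shift (a joint): Sideways offset in m of that file's two steel rings from their posts: about 0.0125 = crooked (start), 0 = straight. A light spring centres them once the lever is up. The rings stand 40 mm either side of the lever's middle line, beyond the hinge, up to 61 mm high; open, they lean up to 25 mm back over the hinge towards the grip, below 80 mm height.
- spare_lever (a joint): Angle in rad of the lever of the other file: same black board and steel mechanism, but no cards on it and its rings straight. 0 = down, where it starts and must stay. The two files lie side by side, either one on the left.

How it is judged (in metres and radians):
On the way:
1. the lever of the card file is fully up and its rings have straightened (value of joint lever above 0.88 rad and value of joint ring_shift below 0.004 m), for 0.2 s.
At the end, for the whole second after the job is handed in: The card file's lever is fully down (within 0.06 rad), its rings are straight on the posts (within 4 mm), and the spare file's lever is still down (within 0.06 rad) (value of joint each of lever, spare_lever below 0.06 rad and value of joint ring_shift below 0.004 m); the robot touches nothing.
It fails at once if the spare file's lever is raised (more than 0.2 rad) (value of joint spare_lever above 0.2 rad).
It also fails if it takes over 46 s, if anything falls off the work surface, if the arm or the gripper's body presses on something with over 40 N, if the wrist force passes 120 N, or if a joint passes its speed limit or range.

## Working session

There is one attempt and no reset: what is moved stays moved. The work goes in short steps, Python scripts to look and compute and a tool call to move; the robot and the scene stay as the last step left them, time stands still between calls to the robot, and variables do not carry over. Pictures are saved under pics/ and viewed, and the job is handed in when it is done.

Besides the shell and the picture viewer there is one more tool, called after "Call:" as name(argument=value, ...), one argument or row to a line, values as JSON. step_arm: Moves the arm, as the interface text tells. Scaled input: -1 to 1 covers 0.8 m each way for a shift and 0.5 rad each way for a turn. Its arguments: {"type":"object","properties":{"plan":{"type":"array","items":{"type":"object","properties":{"linear":{"type":"array","items":{"type":"number","minimum":-1,"maximum":1}},"dr":{"type":"array","items":{"type":"number","minimum":-1,"maximum":1}},"gripper":{"type":"number"}}}}},"required":["plan"]}

```bash
ls; mkdir -p pics
python3 - <<'E'
from bench import ctrl
import cv2,pickle
o=ctrl.get_obs();print(o)
d={}
for n in("scene","side","wrist"):
    s=ctrl.snapshot(n);d[n]=s;cv2.imwrite(f"pics/{n}0.png",s["color"][:,:,::-1]);print(n,s["fx"],s["D"],s["camera_from_world"])
pickle.dump(d,open("s0.pkl","wb"))
E
```

```text
pics
{'time_s': 0.0, 'joint_positions': array([-9.55059537e-02,  4.94173770e-01,  1.34614382e+00,  2.78762525e-05,
        1.30251371e+00, -9.54894027e-02]), 'joint_velocities': array([ 7.12410082e-05, -1.50833239e-03, -5.09827740e-04, -1.23443063e-03,
       -1.34946441e-03, -1.66155100e-03]), 'joint_torque': array([-1.07322368e-03, -8.78814626e+01, -3.81857479e+01,  7.05250050e-02,
        5.33505273e-02, -1.50444166e-04]), 'tool_pos': array([6.24625551e+02, 4.44954807e-02, 2.27339819e+02]), 'orientation': array([ 0.49965009,  0.4997345 ,  0.50033774, -0.50027729]), 'contact_force': array([-0.26898338, -0.47856355,  0.38490738]), 'ft_torque': array([-0.01258046,  0.00326065, -0.03231925]), 'grip_width': 91.40074672228624}
scene 451.03350904807604 [-0.0680214  0.         0.         0.         0.       ] [[-6.93066272e-01  7.20780355e-01 -1.16113073e-02  4.16655403e+02]
 [-4.77973491e-01 -4.47418581e-01  7.55882236e-01  2.38058224e+02]
 [ 5.39629952e-01  5.29426380e-01  6.54604630e-01 -1.07304568e+03]
 [ 0.00000000e+00  0.00000000e+00  0.00000000e+00  1.00000000e+00]]
side 598.2708296586356 [-0.11055451  0.          0.          0.          0.        ] [[-9.74675515e-01 -2.23539769e-01 -6.13283253e-03  5.56431052e+02]
 [ 1.28645075e-01 -5.82927267e-01  8.02275667e-01 -1.24753349e+02]
 [-1.82915513e-01  7.81169490e-01  5.96922225e-01 -1.05126856e+03]
 [ 0.00000000e+00  0.00000000e+00  0.00000000e+00  1.00000000e+00]]
wrist 379.3192001598757 [0.00318689 0.         0.         0.         0.        ] [[ 9.99999521e-01  9.14727078e-04 -3.49036670e-04 -6.24917447e+02]
 [-9.76283055e-04  9.58463171e-01 -2.85214649e-01  3.24533297e+01]
 [ 7.36452313e-05  2.85214853e-01  9.58463605e-01 -3.93066944e+02]
 [ 0.00000000e+00  0.00000000e+00  0.00000000e+00  1.00000000e+00]]
```

View pics/scene0.png

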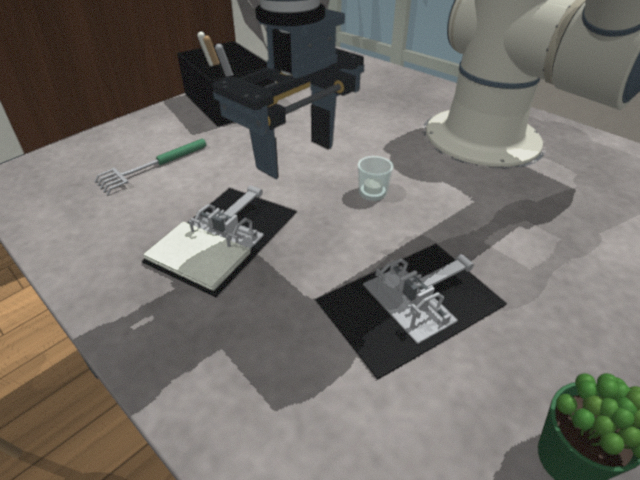

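View pics/side0.png

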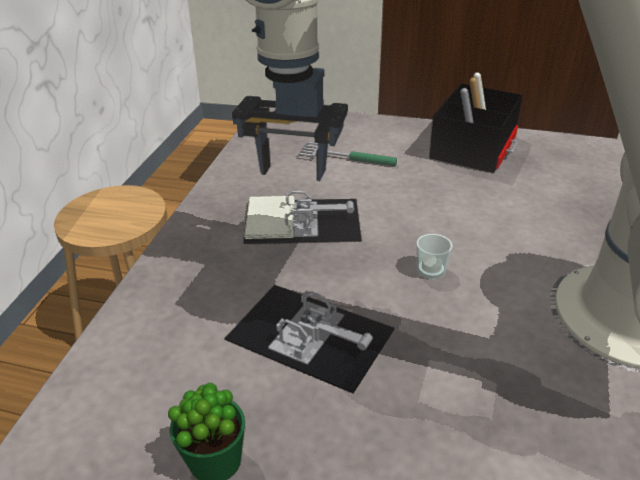

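View pics/wrist0.png

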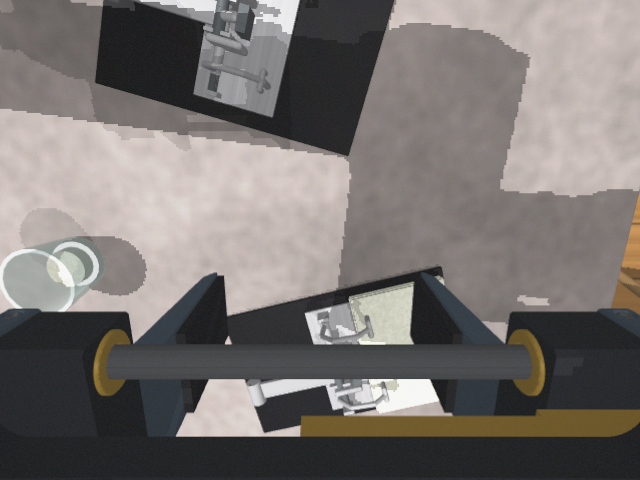

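The card file is the one at scene (215,235), side (300,218) and wrist (340,360). Its lever grip is near scene (253,192), side (350,208) and wrist (257,392). I'll zoom in on those spots.

Run:
```python
import pickle,cv2,numpy as np
d=pickle.load(open("s0.pkl","rb"))
def crop(n,x,y,w,h,k):
    return cv2.resize(d[n]["color"][y:y+h,x:x+w,::-1],None,fx=k,fy=k,interpolation=cv2.INTER_NEAREST)
a=crop("scene",180,175,100,75,4);b=crop("side",280,180,100,75,4);c=crop("wrist",230,340,100,75,4)
e=crop("scene",400,240,100,75,4)
cv2.imwrite("pics/z0.png",np.vstack([np.hstack([a,b]),np.hstack([c,e])]))
```

```text
(no output)
```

View pics/z0.png

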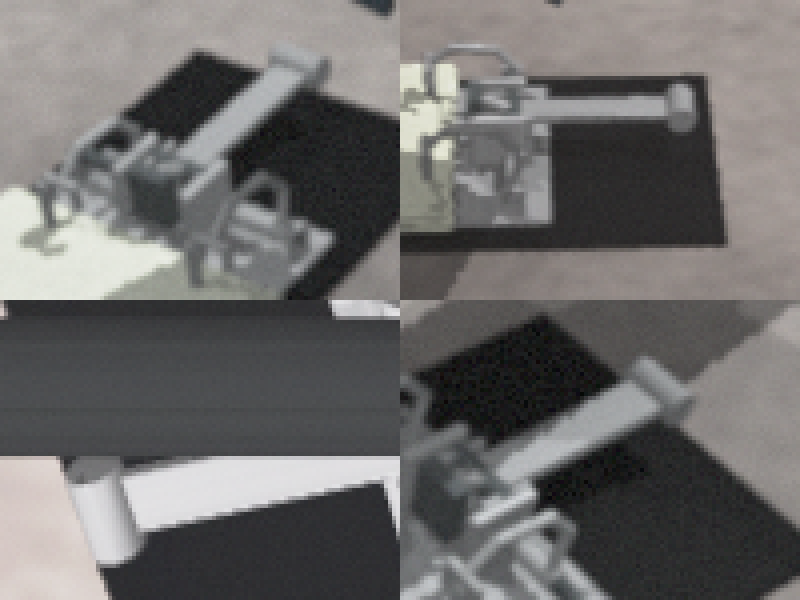

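```bash
cat > h.py <<'E'
import numpy as np,cv2
def ray(s,p):
    K=np.array([[s["fx"],0,s["cx"]],[0,s["fy"],s["cy"]],[0,0,1]]);
    u=cv2.undistortPoints(np.array([[p]],float),K,np.array(s["D"]))[0,0]
    M=np.array(s["camera_from_world"]);R=M[:3,:3];t=M[:3,3]
    v=R.T@np.array([u[0],-u[1],-1]);return -R.T@t,v/np.linalg.norm(v)
def onz(s,p,z):
    o,v=ray(s,p);return o+v*(z-o[2])/v[2]
def tri(l):
    A=0;b=0;L=[ray(*x) for x in l]
    for o,v in L:
        P=np.eye(3)-np.outer(v,v);A=A+P;b=b+P@o
    x=np.linalg.solve(A,b);return x,[np.linalg.norm((np.eye(3)-np.outer(v,v))@(x-o)) for o,v in L]
E
python3 - <<'E'
import pickle;from h import *
np.set_printoptions(suppress=True,precision=1)
d=pickle.load(open("s0.pkl","rb"));S,I,W=d["scene"],d["side"],d["wrist"]
g=[(S,(254.8,191.8)),(I,(350.3,206.5)),(W,(256.2,393.7))]
print(tri(g));print(tri(g[:2]))
for s,p in g:print(onz(s,p,34))
a,b=onz(I,(356.75,199),5),onz(I,(361.5,241.2),5)
c,e=onz(S,(229.2,187.5),5),onz(S,(296,211),5)
for p,q in((a,b),(c,e)):
    v=q-p;print(p,q,np.linalg.norm(v),np.degrees(np.arctan2(v[1],v[0])))
f,h=onz(W,(229,317),5),onz(W,(440,266),5);v=h-f;print(f,h,np.linalg.norm(v),np.degrees(np.arctan2(v[1],v[0])))
print(onz(W,(266,432),5))
# far end of lever bar
f,h=onz(I,(355,206.5),34),onz(I,(317,206.5),34);print(f,h)
E
```

```text
(array([ 554.9, -192.7,   29.5]), [np.float64(2.1958343690477964), np.float64(1.0687162060162225), np.float64(1.6396443726018624)])
(array([ 554.5, -191.3,   29.9]), [np.float64(1.4518436240638577), np.float64(1.4518436240637478)])
[ 559.3 -184.5   34. ]
[ 553.4 -187.6   34. ]
[ 556.8 -190.7   34. ]
[ 552.8 -265.6    5. ] [ 514.3 -108.2    5. ] 162.05086752618269 103.74075957337614
[ 560.  -266.9    5. ] [ 522.2 -113.1    5. ] 158.30321122162422 103.82287966731856
[ 525.6 -113.     5. ] [753.9 -52.9   5. ] 236.06172605919193 14.751543140671318
[ 560.6 -268.4    5. ]
[ 543.6 -189.8   34. ] [ 623.  -172.3   34. ]
```

Triangulation puts the grip at about (556, -188.5), with a ray spread of about 5 mm. The given 34 mm height supplies z. The board edge lengths come out at 158–162 mm against the true 160, and the file's yaw is about 14°. I'll move above the grip with the jaws along the file's y axis, then refine the position there.

Call:
step_arm(
  plan=[
    {"linear":[0.097,-0.086,0.236],"dr":[1,0,0],"gripper":1},
    {"linear":[0.097,-0.086,0.236],"dr":[1,0,0],"gripper":1},
    {"linear":[0.097,-0.086,0.236],"dr":[1,0,0],"gripper":1},
    {"linear":[0.097,-0.086,0.236],"dr":[1,0,0],"gripper":1},
    {"linear":[0.097,-0.086,0.236],"dr":[1,0,0],"gripper":1},
  ],
)

```text
time_s: 0.78
tool_pos: [555.1, -190.3, 149.4]
orientation: [-0.359, -0.608, -0.36, 0.609]
contact_force: [-0.3, -1.2, 0.4]
grip_width: 91.3
```

Call:
step_arm(
  plan=[
    {"linear":[0,0,0],"dr":[1,0,0],"gripper":0.6},
    {"linear":[0,0,0],"dr":[1,0,0],"gripper":0.6},
    {"linear":[0,0,0],"dr":[1,0,0],"gripper":0.6},
    {"linear":[0,0,0],"dr":[1,0,0],"gripper":0.6},
  ],
)

```text
time_s: 1.27
tool_pos: [556.7, -187.9, 150.6]
orientation: [0.2, 0.678, 0.2, -0.678]
contact_force: [-0.2, 0.1, -0.2]
grip_width: 55.6
```

Call:
step_arm(
  plan=[
    {"linear":[0,0,0],"dr":[0.65,0,0],"gripper":0.6},
    {"linear":[0,0,0],"dr":[0.65,0,0],"gripper":0.6},
    {"linear":[0,0,0],"dr":[0.65,0,0],"gripper":0.6},
    {"linear":[0,0,0],"dr":[0.65,0,0],"gripper":0.6},
  ],
)

```text
time_s: 1.78
tool_pos: [556.3, -188.5, 150.4]
orientation: [0.088, 0.702, 0.088, -0.702]
contact_force: [0.1, -0.4, -0.2]
grip_width: 54.9
```

Run:
```python
from bench import ctrl
import cv2,pickle
from scipy.spatial.transform import Rotation as R
o=ctrl.get_obs();print(o["time_s"],o["tool_pos"],o["contact_force"],o["grip_width"]);q=o["orientation"];print(R.from_quat([q[1],q[2],q[3],q[0]]).as_matrix().round(3))
d={}
for n in("scene","side","wrist"):
    s=ctrl.snapshot(n);d[n]=s;cv2.imwrite(f"pics/{n}1.png",s["color"][:,:,::-1])
pickle.dump(d,open("s1.pkl","wb"))
```

```text
1.775 [ 556.33571018 -188.50721487  150.40831812] [ 0.10797523 -0.41999328 -0.16289474] 54.91374950751407
[[ 0.     0.248 -0.969]
 [ 0.    -0.969 -0.248]
 [-1.    -0.    -0.   ]]
```

View pics/wrist1.png

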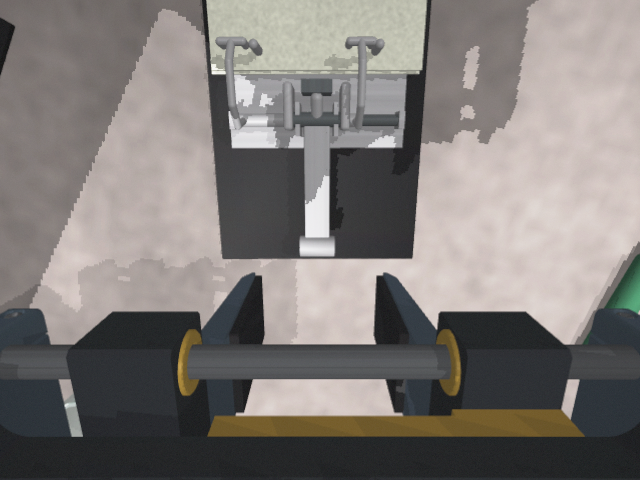

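View pics/side1.png

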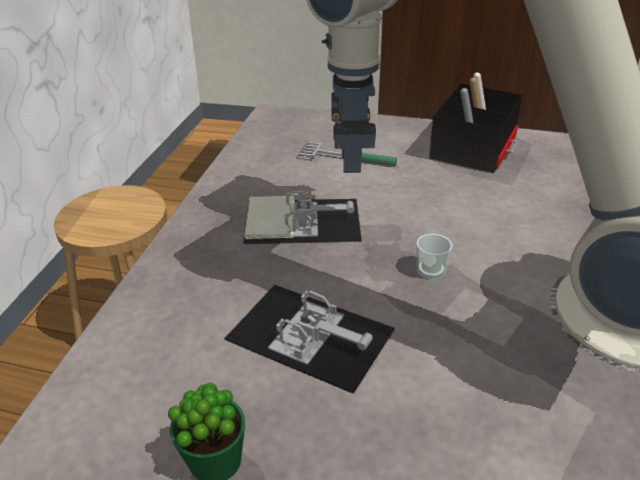

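The wrist view shows the card stack at the top, the crooked rings near columns 232 and 363, and the lever bar vertical with its roller at about (317.5, 246).

Run:
```python
import pickle;from h import *
np.set_printoptions(suppress=True,precision=1)
d=pickle.load(open("s1.pkl","rb"));W=d["wrist"];W0=pickle.load(open("s0.pkl","rb"))
m=(W["color"][225:265,280:355].min(2)>150).astype(np.uint8)
n,l,st,c=cv2.connectedComponentsWithStats(m);print(st[1:],c[1:])
g=onz(W,(317.5,246.5),34);h=onz(W,(316.5,130),37)
print(g,h,h-g,np.degrees(np.arctan2(*(h-g)[[1,0]])))
for w in((299.5,246.5),(335.5,246.5)):print(onz(W,w,36))
print(tri([(W,(317.5,246.5)),(W0["wrist"],(256.2,393.7)),(W0["side"],(350.3,206.5)),(W0["scene"],(254.8,191.8))]))
a,b=onz(W,(223,258),5),onz(W,(412,258),5);print(a,b,np.linalg.norm(a-b),(a+b)/2)
```

```text
[[ 20   0  35  31 866]
 [  0  34  75   6 450]] [[36.5 16.5]
 [37.  36.5]]
[ 555.8 -187.4   34. ] [ 637.1 -166.    37. ] [81.3 21.4  3. ] 14.72308289057232
[ 553.1 -174.2   36. ]
[ 559.7 -200.4   36. ]
(array([ 555.5, -189.2,   32.2]), [np.float64(1.6996176926567093), np.float64(2.598671012340467), np.float64(1.8459446304235914), np.float64(2.0044047714287165)])
[ 517.9 -114.7    5. ] [ 557.4 -269.1    5. ] 159.28142095511546 [ 537.6 -191.9    5. ]
```

The wrist measurement gives the grip at (555.8, -187.5), with a roller length of 27 mm against the given 26 and a yaw of 14.5°. The tool is within about 1 mm of that, so I'll descend and close.

Call:
step_arm(
  plan=[
    {"linear":[0.06,-0.0013,0],"dr":[0,0,0],"gripper":0.6},
    {"linear":[0.1,-0.0013,0],"dr":[0,0,0],"gripper":0.6},
    {"linear":[0.13,-0.0013,0],"dr":[0,0,0],"gripper":0.6},
    {"linear":[0.151,-0.0013,0],"dr":[0,0,0],"gripper":0.6},
    {"linear":[0.151,-0.0013,0],"dr":[0,0,0],"gripper":0.6},
  ],
)

```text
time_s: 2.55
tool_pos: [555.5, -187.6, 28.8]
orientation: [-0.087, -0.701, -0.087, 0.702]
contact_force: [0.1, 0.4, 0.3]
grip_width: 54.9
```

Call:
step_arm(
  plan=[
    {"linear":[0,0,0],"dr":[0,0,0],"gripper":0.4},
    {"linear":[0,0,0],"dr":[0,0,0],"gripper":0.2},
    {"linear":[0,0,0],"dr":[0,0,0],"gripper":0.2},
    {"linear":[0,0,0],"dr":[0,0,0],"gripper":0.2},
    {"linear":[0,0,0],"dr":[0,0,0],"gripper":0.2},
    {"linear":[0,0,0],"dr":[0,0,0],"gripper":0.2},
  ],
)

```text
time_s: 3.3
tool_pos: [556.0, -187.5, 29.8]
orientation: [0.087, 0.702, 0.087, -0.702]
contact_force: [0.7, 5.6, 7.0]
grip_width: 25.3
```

The opening of 25.3 mm means the roller is held. I'll lift it along the arc.

Call:
step_arm(
  plan=[
    {"linear":[-0.014,0,-0.0009],"dr":[0,0,0],"gripper":0.2},
    {"linear":[-0.0278,0,-0.0035],"dr":[0,0,0],"gripper":0.2},
    {"linear":[-0.0412,0,-0.0078],"dr":[0,0,0],"gripper":0.2},
    {"linear":[-0.0539,0,-0.0138],"dr":[0,0,0],"gripper":0.2},
    {"linear":[-0.0658,0,-0.0213],"dr":[0,0,0],"gripper":0.2},
    {"linear":[-0.0767,0,-0.0302],"dr":[0,0,0],"gripper":0.2},
    {"linear":[-0.0863,0,-0.0404],"dr":[0,0,0],"gripper":0.2},
    {"linear":[-0.0947,0,-0.0517],"dr":[0,0,0],"gripper":0.2},
    {"linear":[-0.0947,0,-0.0517],"dr":[0,0,0],"gripper":0.2},
    {"linear":[-0.0947,0,-0.0517],"dr":[0,0,0],"gripper":0.2},
    {"linear":[-0.0947,0,-0.0517],"dr":[0,0,0],"gripper":0.2},
  ],
)

```text
time_s: 4.68
tool_pos: [595.9, -177.4, 106.2]
orientation: [-0.087, -0.702, -0.087, 0.702]
contact_force: [-5.2, 5.2, 6.1]
grip_width: 25.6
```

```bash
cat > snap.py <<'E'
import sys,cv2,pickle,numpy as np
from bench import ctrl
t=sys.argv[1];d={}
o=ctrl.get_obs();print(o["time_s"],o["tool_pos"],o["contact_force"],o["grip_width"])
for n in("scene","side","wrist"): d[n]=ctrl.snapshot(n)
pickle.dump(d,open(f"s{t}.pkl","wb"))
f=lambda n,x,y,w,h,k:cv2.resize(d[n]["color"][y:y+h,x:x+w,::-1],None,fx=k,fy=k)
a=f("scene",140,100,200,150,2);b=f("side",230,130,200,150,2);c=f("wrist",160,0,320,240,1.25);e=f("side",220,270,200,150,2)
cv2.imwrite(f"pics/m{t}.png",np.vstack([np.hstack([a,b]),np.hstack([c,e])]))
E
python3 snap.py 2
```

```text
4.675 [ 595.92927657 -177.40294622  106.16712691] [-5.24258663  5.16269344  6.0749003 ] 25.563289000717685
```

View pics/m2.png

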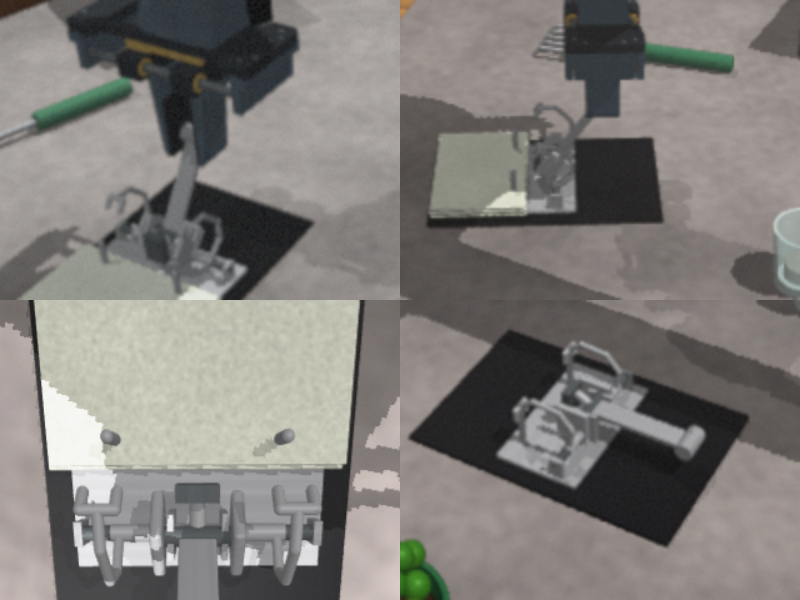

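Wrist crop: the rings are open and symmetric about the bar (columns 110 and 287, bar at 198). The TCP rise of 76 mm implies the lever is at about 1.0 rad. I'll nudge slightly further to make sure it is against the stop.

Call:
step_arm(
  plan=[
    {"linear":[-0.0027,0,-0.0042],"dr":[0,0,0],"gripper":0.2},
    {"linear":[-0.0027,0,-0.0042],"dr":[0,0,0],"gripper":0.2},
    {"linear":[-0.0027,0,-0.0042],"dr":[0,0,0],"gripper":0.2},
    {"linear":[0,0,0],"dr":[0,0,0],"gripper":0.2},
  ],
)

```text
time_s: 5.32
tool_pos: [596.3, -177.4, 106.3]
orientation: [0.087, 0.702, 0.087, -0.702]
contact_force: [-2.6, 6.9, 7.5]
grip_width: 25.4
```

Run:
```python
import pickle;from h import *
np.set_printoptions(suppress=True,precision=1)
d=pickle.load(open("s2.pkl","rb"))
# roller end / bar top seen in scene & side crops
p=(140+188/2,100+132/2);print(p,ray(d["scene"],p)[0])
from bench import ctrl
s=ctrl.snapshot("scene")["color"][130:230,180:280,::-1];cv2.imwrite("pics/z3.png",cv2.resize(s,None,fx=5,fy=5))
o=ctrl.get_obs();print(o["tool_pos"],o["contact_force"])
```

```text
(234.0, 166.0) [981.6 374.3 527.3]
[ 595.9 -177.4  106. ] [-3.1  5.2  6.6]
```

View pics/z3.png

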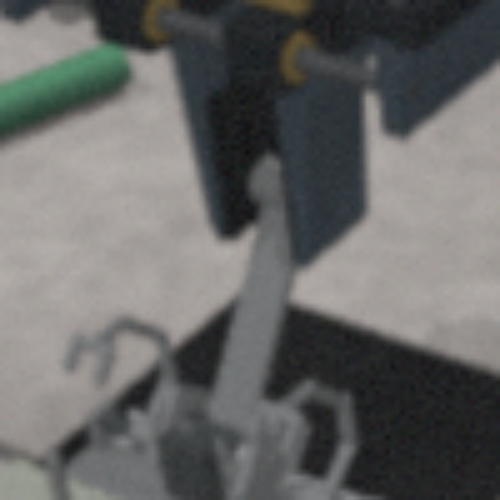

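The roller is still held between the pads at scene (233.6, 166), so the lever is up. Next I'll press it back down along the same arc, with about 2.5 mm of over-press at the end.

Call:
step_arm(
  plan=[
    {"linear":[0.0084,0,0.0113],"dr":[0,0,0],"gripper":0.2},
    {"linear":[0.018,0,0.0215],"dr":[0,0,0],"gripper":0.2},
    {"linear":[0.0289,0,0.0304],"dr":[0,0,0],"gripper":0.2},
    {"linear":[0.0408,0,0.0379],"dr":[0,0,0],"gripper":0.2},
    {"linear":[0.0535,0,0.0439],"dr":[0,0,0],"gripper":0.2},
    {"linear":[0.0669,0,0.0482],"dr":[0,0,0],"gripper":0.2},
    {"linear":[0.0807,0,0.0508],"dr":[0,0,0],"gripper":0.2},
    {"linear":[0.0947,0,0.0517],"dr":[0,0,0],"gripper":0.2},
    {"linear":[0.0977,0,0.0517],"dr":[0,0,0],"gripper":0.2},
    {"linear":[0.0977,0,0.0517],"dr":[0,0,0],"gripper":0.2},
    {"linear":[0.0977,0,0.0517],"dr":[0,0,0],"gripper":0.2},
  ],
)

```text
time_s: 6.75
tool_pos: [556.4, -187.6, 28.7]
orientation: [0.087, 0.702, 0.087, -0.701]
contact_force: [-6.4, 7.5, 18.9]
grip_width: 25.7
```

Call:
step_arm(
  plan=[
    {"linear":[0,0,0],"dr":[0,0,0],"gripper":0.6},
    {"linear":[0,0,0],"dr":[0,0,0],"gripper":0.6},
    {"linear":[0,0,0],"dr":[0,0,0],"gripper":0.6},
    {"linear":[0,0,0],"dr":[0,0,0],"gripper":0.6},
    {"linear":[0,0,0],"dr":[0,0,0],"gripper":0.6},
  ],
)

```text
time_s: 7.38
tool_pos: [556.0, -187.8, 27.1]
orientation: [-0.087, -0.702, -0.087, 0.702]
contact_force: [-0.2, -0.7, 0.3]
grip_width: 54.7
```

Call:
step_arm(
  plan=[
    {"linear":[-0.05,0,0],"dr":[0,0,0],"gripper":0.6},
    {"linear":[-0.1,0,0],"dr":[0,0,0],"gripper":0.6},
    {"linear":[-0.15,0,0],"dr":[0,0,0],"gripper":0.6},
    {"linear":[-0.155,0,0],"dr":[0,0,0],"gripper":0.6},
    {"linear":[-0.155,0,0],"dr":[0,0,0],"gripper":0.6},
  ],
)

```text
time_s: 8.0
tool_pos: [555.8, -187.8, 150.9]
orientation: [0.087, 0.702, 0.087, -0.702]
contact_force: [0.5, 0.4, -0.7]
grip_width: 55.0
```

```bash
python3 snap.py 4; python3 -c "
import pickle,cv2
cv2.imwrite('pics/w4.png',pickle.load(open('s4.pkl','rb'))['wrist']['color'][:,:,::-1])"
```

```text
8.0 [ 555.81916817 -187.75284461  150.91068904] [ 0.48036266  0.35639607 -0.73261781] 55.02007158480617
```

View pics/m4.png

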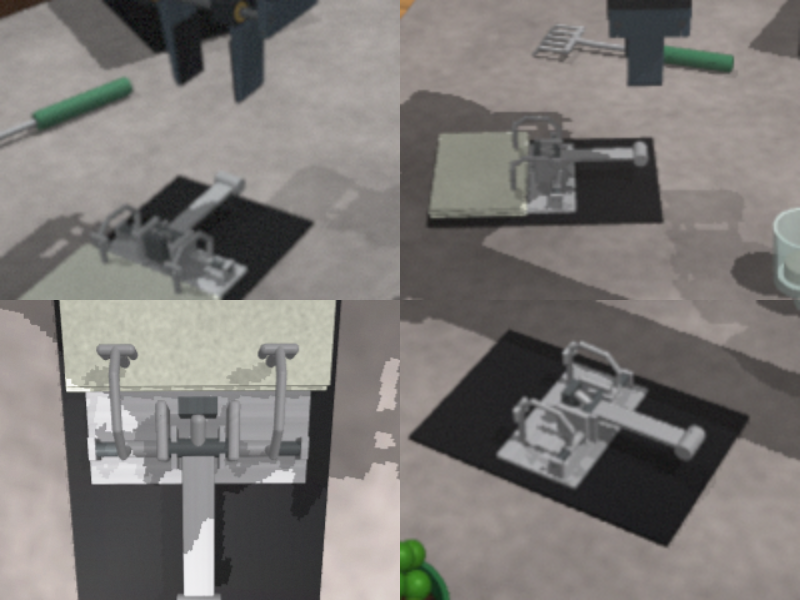

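View pics/w4.png

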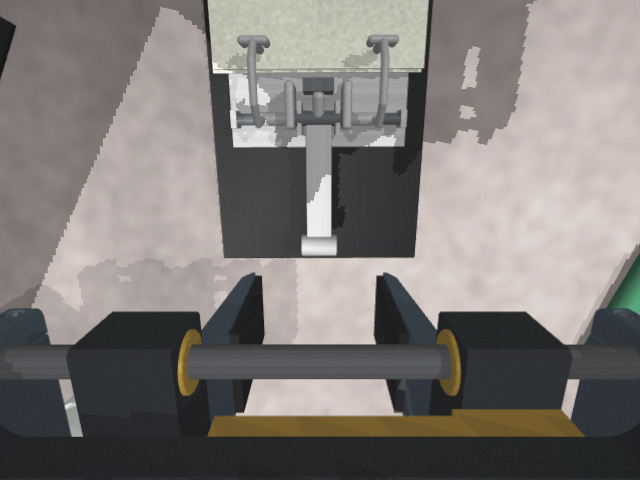

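The rings are closed on their posts at wrist (253, 40) and (383, 40), symmetric about the bar at 318. The roller is back at (319, 246), where it started. The spare file is unchanged, and the gripper is clear of everything. I'm handing the job in.

```bash
python3 -c "
from bench import ctrl
print(ctrl.hand_in())"
```

```text
the job is handed in; nothing more can be done
None
```

I gripped the card file's lever by its roller, raised it along its arc to about 1.0 rad and held it there. I then pressed it back down with a slight over-press, let go and backed off 120 mm upward. The job was handed in at about 8 s; no verdict is reported.

- **Lever up:** the tool had risen 76 mm, which matches the full 1.0 rad. The rings were open and evenly spaced about the lever bar.
- **Lever down and rings closed:** the roller is back at its starting pixel, within about 1.5 px. The rings sit on their posts at ±65 px about the bar; at the start they were at about −84 and +47.
- **Spare file and release:** the spare lever looks unchanged, and the contact force is near zero.
- **Disagreement:** my first triangulation put the grip at 30 mm height instead of the given 34 mm, with about 2 mm of ray residual. I used the given height, and the grasp confirmed it with a 25.3 mm opening on the 26 mm roller.

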